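# Pack the train tracks into the sprung depot tray

### The job

Pack away the train tracks: slide the depot's flat cover right back, then lay every loose straight track flat on the sprung tray and push them home into one tight row without gaps, the first track's long edge flush against the far stop, each next one against the track before, and all their left ends flush against the side stop (far and left as seen from the robot). When all of them are registered, slide the cover fully shut over them. Leave the tram, the cattle ramp and the footbridge where they stand.

Things in the scene. Friction and masses are not known exactly. Their poses are not given: they have to be found in the camera images.
- depot: fixed wooden depot on the pine board (board top z = 18 mm). Origin: inner corner where its two stops meet, at its underside; x away from robot, y left (turned up to 0.15 rad). Far stop: batten, face x = 0 (x 0 to 20, y -140 to 165). Side stop: right face y = 0 of a solid deck (x -213 to 0, y 0 to 165). Both 52 high. Bay with tray: x -209 to 0, y -135 to 0, open to -x and -y
- lift_tray (a joint): sprung grey-topped tray filling the bay, sliding straight down: 0 = empty, at the top, its upper face 30 mm above the depot's origin; grows as it sinks (m), at most 0.017. Spring about 180 N/m: it sinks roughly 3 mm for each track, and more if pressed
- tray_top (a point): centre of the upper face of the sprung tray, at x = -105, y = -68 mm in the depot's frame; its height moves with the tray. The tray measures 208 x 134 mm.
- cover_panel (a joint): flat plywood cover, sliding along the depot's y on top of the stops: 0 = fully shut over the bay, 0.15 m = fully back on the deck, clear of the bay; starts partly open. Needs 2 to 3 N, stays where left. Panel in the depot's frame: x -197 to 8, y -135 to 10 when shut, underside 52 and top 58 mm above the depot's origin
- cover_rib (a point): centre of the top edge of the upright wooden grip rib on the cover: rib 90 mm long along the depot's x, 12 mm thick along y, 28 mm high above the panel's top. At depot x = -95 mm, y = -62.5 mm + cover joint value; this point is 86 mm above the depot's origin.
- track0: straight grooved wooden train track, plain beech, one of up to four alike (some may be absent): 40 wide (its x) x 110 long (its y) x 16 high, about 55 g; origin at the centre of its underside, z up; lies flat on the pine board at the start. Either end may point to either side.
- track1: straight grooved wooden train track, plain beech, one of up to four alike (some may be absent): 40 wide (its x) x 110 long (its y) x 16 high, about 55 g; origin at the centre of its underside, z up; lies flat on the pine board at the start. Either end may point to either side.
- track2: straight grooved wooden train track, plain beech, one of up to four alike (some may be absent): 40 wide (its x) x 110 long (its y) x 16 high, about 55 g; origin at the centre of its underside, z up; lies flat on the pine board at the start. Either end may point to either side.
- track3: straight grooved wooden train track, plain beech, one of up to four alike (some may be absent): 40 wide (its x) x 110 long (its y) x 16 high, about 55 g; origin at the centre of its underside, z up; lies flat on the pine board at the start. Either end may point to either side.
- tram: pink painted wooden tram, 46 x 140 x 60 mm, long along its y, origin at the centre of its underside; a bystander, not to be disturbed
- ramp: wooden cattle ramp, 55 x 112 x 60 mm, sloping up along its y, origin at the centre of its underside; a bystander, not to be disturbed
- footbridge: small green lacquered wooden footbridge, 145 mm long (its x) x 45 x 75 mm, origin at the centre of its underside; a bystander, not to be disturbed
Mind the look-alikes: they are no part of the job. What is shaped like the track2 but purple or red is not meant.

How it is judged:
On the way, in this order (a step that is already met when the one before it is completed fails the run):
1. the cover is slid right back (value of joint cover_panel above 0.135 m), for 0.2 s.
2. all tracks lie on the sprung tray in a tight row, registered against both stops, the cover still clear (y of track0 in the frame of depot between -0.0595 and -0.0515 m and z of track0 in the frame of tray_top between -0.004 and 0.004 m and angle between each of track0, track1, track2, track3's own z axis and vertical below 0.06 rad and angle between the y axis of each of track0, track1, track2, track3 and the y axis of depot, either way round below 0.06 rad and y of track1 in the frame of depot between -0.0595 and -0.0515 m and z of track1 in the frame of tray_top between -0.004 and 0.004 m and y of track2 in the frame of depot between -0.0595 and -0.0515 m and z of track2 in the frame of tray_top between -0.004 and 0.004 m and y of track3 in the frame of depot between -0.0595 and -0.0515 m and z of track3 in the frame of tray_top between -0.004 and 0.004 m and (x of track0 in the frame of depot between -0.0255 and -0.0165 m or (x of track0 in the frame of depot between -0.0655 and -0.0565 m and (x of track1 in the frame of depot between -0.0255 and -0.0165 m or x of track2 in the frame of depot between -0.0255 and -0.0165 m or x of track3 in the frame of depot between -0.0255 and -0.0165 m)) or (x of track0 in the frame of depot between -0.1055 and -0.0965 m and (x of track1 in the frame of depot between -0.0655 and -0.0565 m or x of track2 in the frame of depot between -0.0655 and -0.0565 m or x of track3 in the frame of depot between -0.0655 and -0.0565 m)) or (x of track0 in the frame of depot between -0.1455 and -0.1365 m and (x of track1 in the frame of depot between -0.1055 and -0.0965 m or x of track2 in the frame of depot between -0.1055 and -0.0965 m or x of track3 in the frame of depot between -0.1055 and -0.0965 m))) and (x of track1 in the frame of depot between -0.0255 and -0.0165 m or (x of track1 in the frame of depot between -0.0655 and -0.0565 m and (x of track0 in the frame of depot between -0.0255 and -0.0165 m or x of track2 in the frame of depot between -0.0255 and -0.0165 m or x of track3 in the frame of depot between -0.0255 and -0.0165 m)) or (x of track1 in the frame of depot between -0.1055 and -0.0965 m and (x of track0 in the frame of depot between -0.0655 and -0.0565 m or x of track2 in the frame of depot between -0.0655 and -0.0565 m or x of track3 in the frame of depot between -0.0655 and -0.0565 m)) or (x of track1 in the frame of depot between -0.1455 and -0.1365 m and (x of track0 in the frame of depot between -0.1055 and -0.0965 m or x of track2 in the frame of depot between -0.1055 and -0.0965 m or x of track3 in the frame of depot between -0.1055 and -0.0965 m))) and (x of track2 in the frame of depot between -0.0255 and -0.0165 m or (x of track2 in the frame of depot between -0.0655 and -0.0565 m and (x of track0 in the frame of depot between -0.0255 and -0.0165 m or x of track1 in the frame of depot between -0.0255 and -0.0165 m or x of track3 in the frame of depot between -0.0255 and -0.0165 m)) or (x of track2 in the frame of depot between -0.1055 and -0.0965 m and (x of track0 in the frame of depot between -0.0655 and -0.0565 m or x of track1 in the frame of depot between -0.0655 and -0.0565 m or x of track3 in the frame of depot between -0.0655 and -0.0565 m)) or (x of track2 in the frame of depot between -0.1455 and -0.1365 m and (x of track0 in the frame of depot between -0.1055 and -0.0965 m or x of track1 in the frame of depot between -0.1055 and -0.0965 m or x of track3 in the frame of depot between -0.1055 and -0.0965 m))) and (x of track3 in the frame of depot between -0.0255 and -0.0165 m or (x of track3 in the frame of depot between -0.0655 and -0.0565 m and (x of track0 in the frame of depot between -0.0255 and -0.0165 m or x of track1 in the frame of depot between -0.0255 and -0.0165 m or x of track2 in the frame of depot between -0.0255 and -0.0165 m)) or (x of track3 in the frame of depot between -0.1055 and -0.0965 m and (x of track0 in the frame of depot between -0.0655 and -0.0565 m or x of track1 in the frame of depot between -0.0655 and -0.0565 m or x of track2 in the frame of depot between -0.0655 and -0.0565 m)) or (x of track3 in the frame of depot between -0.1455 and -0.1365 m and (x of track0 in the frame of depot between -0.1055 and -0.0965 m or x of track1 in the frame of depot between -0.1055 and -0.0965 m or x of track2 in the frame of depot between -0.1055 and -0.0965 m))) and value of joint cover_panel above 0.12 m), for 0.2 s.
At the end, for the whole second after the job is handed in: Every track present lies flat on the sunken sprung tray, its left end within 4 mm of the side stop, the row tight from the far stop (each track within about 4 mm of its place in a row without gaps), square to within 0.06 rad and at rest; the cover is shut to within 8 mm (y of track0 in the frame of depot between -0.0595 and -0.0515 m and z of track0 in the frame of tray_top between -0.004 and 0.004 m and angle between each of track0, track1, track2, track3's own z axis and vertical below 0.06 rad and angle between the y axis of each of track0, track1, track2, track3 and the y axis of depot, either way round below 0.06 rad and y of track1 in the frame of depot between -0.0595 and -0.0515 m and z of track1 in the frame of tray_top between -0.004 and 0.004 m and y of track2 in the frame of depot between -0.0595 and -0.0515 m and z of track2 in the frame of tray_top between -0.004 and 0.004 m and y of track3 in the frame of depot between -0.0595 and -0.0515 m and z of track3 in the frame of tray_top between -0.004 and 0.004 m and (x of track0 in the frame of depot between -0.0255 and -0.0165 m or (x of track0 in the frame of depot between -0.0655 and -0.0565 m and (x of track1 in the frame of depot between -0.0255 and -0.0165 m or x of track2 in the frame of depot between -0.0255 and -0.0165 m or x of track3 in the frame of depot between -0.0255 and -0.0165 m)) or (x of track0 in the frame of depot between -0.1055 and -0.0965 m and (x of track1 in the frame of depot between -0.0655 and -0.0565 m or x of track2 in the frame of depot between -0.0655 and -0.0565 m or x of track3 in the frame of depot between -0.0655 and -0.0565 m)) or (x of track0 in the frame of depot between -0.1455 and -0.1365 m and (x of track1 in the frame of depot between -0.1055 and -0.0965 m or x of track2 in the frame of depot between -0.1055 and -0.0965 m or x of track3 in the frame of depot between -0.1055 and -0.0965 m))) and (x of track1 in the frame of depot between -0.0255 and -0.0165 m or (x of track1 in the frame of depot between -0.0655 and -0.0565 m and (x of track0 in the frame of depot between -0.0255 and -0.0165 m or x of track2 in the frame of depot between -0.0255 and -0.0165 m or x of track3 in the frame of depot between -0.0255 and -0.0165 m)) or (x of track1 in the frame of depot between -0.1055 and -0.0965 m and (x of track0 in the frame of depot between -0.0655 and -0.0565 m or x of track2 in the frame of depot between -0.0655 and -0.0565 m or x of track3 in the frame of depot between -0.0655 and -0.0565 m)) or (x of track1 in the frame of depot between -0.1455 and -0.1365 m and (x of track0 in the frame of depot between -0.1055 and -0.0965 m or x of track2 in the frame of depot between -0.1055 and -0.0965 m or x of track3 in the frame of depot between -0.1055 and -0.0965 m))) and (x of track2 in the frame of depot between -0.0255 and -0.0165 m or (x of track2 in the frame of depot between -0.0655 and -0.0565 m and (x of track0 in the frame of depot between -0.0255 and -0.0165 m or x of track1 in the frame of depot between -0.0255 and -0.0165 m or x of track3 in the frame of depot between -0.0255 and -0.0165 m)) or (x of track2 in the frame of depot between -0.1055 and -0.0965 m and (x of track0 in the frame of depot between -0.0655 and -0.0565 m or x of track1 in the frame of depot between -0.0655 and -0.0565 m or x of track3 in the frame of depot between -0.0655 and -0.0565 m)) or (x of track2 in the frame of depot between -0.1455 and -0.1365 m and (x of track0 in the frame of depot between -0.1055 and -0.0965 m or x of track1 in the frame of depot between -0.1055 and -0.0965 m or x of track3 in the frame of depot between -0.1055 and -0.0965 m))) and (x of track3 in the frame of depot between -0.0255 and -0.0165 m or (x of track3 in the frame of depot between -0.0655 and -0.0565 m and (x of track0 in the frame of depot between -0.0255 and -0.0165 m or x of track1 in the frame of depot between -0.0255 and -0.0165 m or x of track2 in the frame of depot between -0.0255 and -0.0165 m)) or (x of track3 in the frame of depot between -0.1055 and -0.0965 m and (x of track0 in the frame of depot between -0.0655 and -0.0565 m or x of track1 in the frame of depot between -0.0655 and -0.0565 m or x of track2 in the frame of depot between -0.0655 and -0.0565 m)) or (x of track3 in the frame of depot between -0.1455 and -0.1365 m and (x of track0 in the frame of depot between -0.1055 and -0.0965 m or x of track1 in the frame of depot between -0.1055 and -0.0965 m or x of track2 in the frame of depot between -0.1055 and -0.0965 m))) and linear speed of each of track0, track1, track2, track3 below 0.02 m/s and value of joint cover_panel below 0.008 m and value of joint lift_tray above 0.003 m); the robot touches nothing.
It fails at once if the tram is moved more than 3 cm or tipped (distance of tram from where it was at the start of the episode above 0.03 m or angle between tram's own z axis and vertical above 0.3 rad).
It fails at once if the cattle ramp is moved more than 3 cm or tipped (distance of ramp from where it was at the start of the episode above 0.03 m or angle between ramp's own z axis and vertical above 0.3 rad).
It fails at once if the footbridge is moved more than 3 cm or tipped (distance of footbridge from where it was at the start of the episode above 0.03 m or angle between footbridge's own z axis and vertical above 0.3 rad).
Of track0, track1, track2, track3 only 3 to 4 are there at a start; the rules pass over those that are not, and their reading is None.
At some moment in a run one of track0, track1, track2, track3 may be knocked a few centimetres aside while the robot is not near it.
Once in a run the grip may slacken for a moment while it holds something.
It also fails if it takes over 210 s, if anything falls off the work surface, if the arm or the gripper's body presses on something with over 40 N, if the wrist force passes 120 N, or if a joint passes its speed limit or range.

### The arm

A 6-joint arm with a two-finger parallel gripper is mounted at the origin on the work surface. World frame = base frame: x ahead of the robot, y to its left, z up, the work surface at z = 0. Lengths are in m, angles in rad, forces in N, time in s.
With the tool pointing down it reaches from about 0.275 to 1 m from the base axis. Payload 8.4 kg.
Tool frame: the origin (TCP) lies at the very end of the fingers, on their centre line; the grasp point (between the pads) lies 19 mm behind it; z points along the fingers, y is the line along which they close (so a half turn about z gives the same grasp; the last joint's range is limited). The gripper opens to 85 mm and grips with 20 to 120 N. Pads are 22 mm wide; open, the fingers measure 114 mm over their backs; the gripper's body (76 mm by 85 mm) begins 54 mm behind the grasp point. The pads swing forward as they close: fully open they stand 13 mm farther back than shut.
Start: joints at [1.173, 0.353, 1.633, -0, 1.155, -0.002], TCP at [0.241, 0.577, 0.231] pointing down, gripper open.
Joint ranges: [-2.63, 2.63], [-0.92, 2.1], [0.06, 2.66], [-1.3, 4.44], [0, 2.69], [-3.02, 3.02]. Speed limits (rad/s): [2.22, 2.22, 2.79, 3.14, 3.14, 3.14].

### API

Orientations are given as a rotation vector (axis times angle).
In Python, from plant import state, viewer, bot gives the robot as it stands.
- The arm moves only by the tool move_arm, never from a script. Its argument "plan" is text: rows parted by semicolons, each of 7 numbers parted by spaces: the turn, a rotation vector about the tool's x, y, z normalised to -1 to 1, where 1 is 0.1 rad, then the shift along the tool's x, y, z normalised to -1 to 1, where 1 is 30 mm, then the opening, from -1 (shut) to 1 (fully open). In form: wx wy wz x y z gripper; .... A call has 1 to 12 rows; each row shifts and turns the commanded pose from where the row before left it, along the tool's axes as they then stand; what a row does not reach is not made up. A row lasts 1/8 s, in which the tool goes at most 62.5 mm and 10.7 degrees, less where a joint would pass 70% of its speed; a pose out of reach is approached as far as the arm can. A call with a number of a shift or a turn outside -1 to 1 is refused whole. A call with a gripper value outside its range is refused whole. The fingers move at their own pace and stop on an object; "squeeze" is the grip in N (left out, the last holds). Time passes only in rows, so rows that do not move let the fingers close. It gives the time, the measured TCP pose, the force, the opening and the grip force at its end, in the units of the state.
- state(): the state, without advancing time (a new reading comes with each control period).
- viewer.grab_frame(name): name is "side" or "top" or "wrist"; returns a dict with "color" (384x512x3 uint8, red, green, blue), "fx", "fy", "cx", "cy" (pixels), "eye" and "attitude" of the camera in the world. Camera axes: x right, y down, z forward; pixel columns grow to the right and rows downward; lengths in m; the calibration is good to about 2 mm. A picture is of the moment at which its call begins. There is no depth.
- bot.job_done(): hands the job in; it is judged then, once.
Trained networks look in the newest picture that a camera, given by its name, has taken for a name from the list of things; names that differ only in an ending like _2 or _b are one class to them, and where a whole thing is asked for, a point or a joint stands for the part that bears it (a point fixed in the world has none). Each returns a list of dicts, best first, with "conf" (0 to 1); they miss things now and then, are a little off and sometimes report something else, mostly with a low value. They report only what shows in the picture. A call takes as long as a camera call. They do not tell look-alikes from the thing itself.
- viewer.look_for(camera, name): "rect" ([left, top, width, height] in pixels, round what is visible of it).
- viewer.landmark_of(camera, name): "xy" ([column, row] in pixels: a listed point, or the origin of a listed thing).
The state is a dict: "clock": time; "joint_positions": joint angles; "qvel": joint speeds; "joint_efforts": joint torques, N m; "tool_pos": TCP position; "eef_rot": TCP orientation; "contact_force": force on the tool from outside, world axes, zero at the start; "torque": the same for the moment, N m; "gripper_width": finger opening in m; "finger_force": force on a finger pad.
Only numpy, scipy, OpenCV 4.12 (cv2) and the standard library are available. Lean on these libraries where they do the work, as an engineer would, in place of code of your own. Each camera call takes 0.05 s, during which the arm holds its last target. There are 200 camera calls.

## Working session

There is one attempt and no reset: what is moved stays moved. The work goes in short steps, Python scripts to look and compute and a tool call to move; the robot and the scene stay as the last step left them, time stands still between calls to the robot, and variables do not carry over. Pictures are saved under pics/ and viewed, at most 16 in all, crops included, and the job is handed in when it is done.

Besides the shell and the picture viewer there is one more tool, called as a command line: name --argument value ..., lists and objects as JSON in quotes. move_arm: Moves the arm, as the interface text tells. Scaled input: -1 to 1 covers 30 mm each way for a shift and 0.1 rad each way for a turn. Its arguments: {"type":"object","properties":{"plan":{"type":"string"},"squeeze":{"type":"number"}},"required":["plan"]}

```bash
mkdir -p pics; ls; cat > h.py <<'E'
import numpy as np, cv2
from scipy.spatial.transform import Rotation as R
from plant import state, viewer, bot
def cam(f):
    a=np.array(f["attitude"],float)
    M=a if a.shape==(3,3) else (R.from_rotvec(a).as_matrix() if a.size==3 else R.from_quat(a).as_matrix())
    return np.array(f["eye"]),M
def px2w(f,uv,z):
    e,M=cam(f); d=M@np.array([(uv[0]-f["cx"])/f["fx"],(uv[1]-f["cy"])/f["fy"],1.]); return e+d*(z-e[2])/d[2]
def w2px(f,p):
    e,M=cam(f); c=M.T@(np.array(p)-e); return np.array([f["fx"]*c[0]/c[2]+f["cx"],f["fy"]*c[1]/c[2]+f["cy"]])
def save(f,n,crop=None,s=1):
    im=cv2.cvtColor(f["color"],cv2.COLOR_RGB2BGR)
    if crop: a,b,c,d=crop; im=im[b:d,a:c]
    cv2.imwrite("pics/"+n,cv2.resize(im,None,fx=s,fy=s,interpolation=cv2.INTER_CUBIC))
E
python3 - <<'E'
from h import *
print(state())
for c in ["top","side","wrist"]:
    f=viewer.grab_frame(c); print(c,f["fx"],f["cx"],f["cy"],f["eye"],np.array(f["attitude"]).tolist()); save(f,c+"0.png",s=1.5)
    for n in ["depot","tray_top","cover_rib","track0","tram","ramp","footbridge"]:
        z={"depot":.018,"tray_top":.048,"cover_rib":.104}.get(n,.018)
        for d in viewer.landmark_of(c,n): print(n,round(d["conf"],2),np.round(d["xy"]),px2w(f,d["xy"],z)[:2].round(3))
E
```

```text
pics
{'clock': 0.0, 'joint_positions': array([ 1.17257855e+00,  3.53643375e-01,  1.63416418e+00,  2.50257165e-05,
        1.15514636e+00, -2.40012039e-03]), 'qvel': array([-0.00080134,  0.0006657 , -0.00067859,  0.00173958,  0.00043266,
        0.0005722 ]), 'joint_efforts': array([ 2.06804078e-03, -6.05237246e+01, -3.42077780e+01,  4.07385814e-04,
        9.13798925e-03, -2.49774388e-05]), 'tool_pos': array([0.2407852 , 0.5762408 , 0.23055178]), 'eef_rot': array([-6.17655882e-01, -3.07997704e+00,  2.08816194e-03]), 'contact_force': array([-1.12277459, -0.12096286,  0.34854398]), 'torque': array([0.03721075, 0.06797729, 0.02478988]), 'finger_force': 0.0, 'gripper_width': 0.08513658549860036}
top 489.4031477262223 256.5316930237474 193.98454469947242 [ 0.40803117 -0.10418083  1.56111257] [-2.1960610295539102, 2.194948372787279, -0.08128470529098297]
depot 0.94 [173. 150.] [0.643 0.143]
depot 0.17 [277. 173.] [ 0.571 -0.188]
tray_top 0.61 [194. 183.] [0.536 0.071]
cover_rib 0.73 [178. 184.] [0.527 0.112]
track0 0.9 [318. 220.] [ 0.421 -0.317]
track0 0.88 [417. 182.] [ 0.542 -0.632]
tra
[... 359 characters left out ...]
3488936] [-2.003078874686363, 0.806959392985808, -0.43494330332221776]
depot 0.66 [239. 188.] [0.622 0.13 ]
tray_top 0.59 [234. 195.] [0.532 0.061]
cover_rib 0.67 [225. 176.] [0.547 0.128]
track0 0.93 [387. 291.] [ 0.531 -0.649]
track0 0.87 [228. 281.] [ 0.212 -0.276]
track0 0.85 [286. 257.] [ 0.428 -0.325]
track0 0.66 [258. 239.] [ 0.431 -0.186]
track0 0.63 [282. 221.] [ 0.571 -0.172]
track0 0.55 [243. 187.] [0.636 0.122]
tram 0.56 [273. 180.] [0.774 0.077]
ramp 0.66 [339. 220.] [ 0.735 -0.316]
footbridge 0.7 [176. 176.] [0.486 0.406]
wrist 333.13902168896516 251.8822518778137 189.66244789718831 [0.17186193 0.60608498 0.37277443] [2.3980181932369704, 1.5958045541469272, 0.24103401242956218]
```

View pics/top0.png

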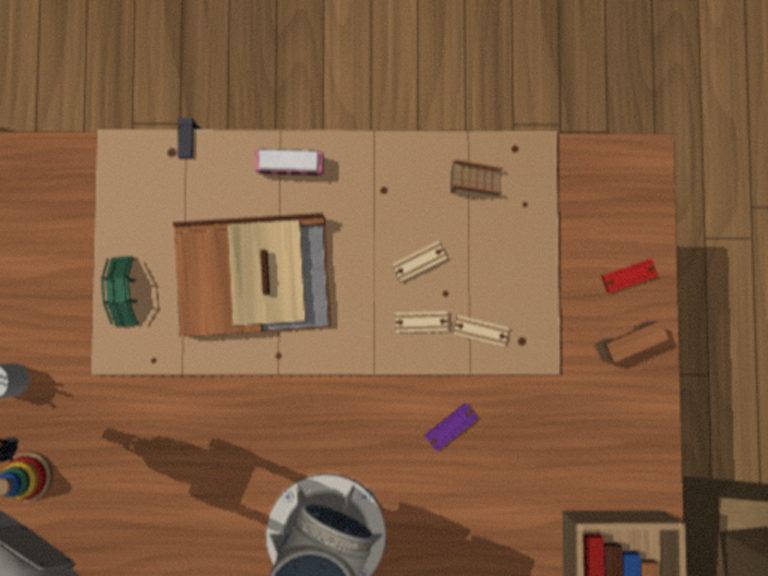

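View pics/side0.png

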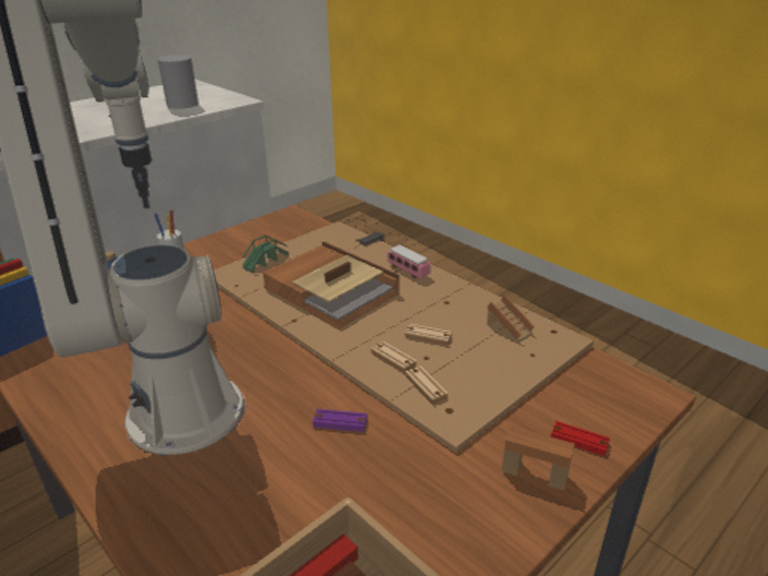

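Beech tracks in the top view (384x512 pixels): (280,175), (281,215) and (321,220). The look-alikes are purple (301,285), red (420,184) and a brown block (426,229). I choose the three beech tracks on the board. Next come a close crop and the camera geometry.

```bash
cat >> h.py <<'E'
def tool():
    s=state(); return np.array(s["tool_pos"]),R.from_rotvec(s["eef_rot"]).as_matrix(),s
def go(p,yaw=None):
    """yaw: world angle of tool y. prints turn units (first) and shift units afterwards"""
    t,M,s=tool(); y0=np.arctan2(M[1,1],M[0,1]); yaw=y0 if yaw is None else yaw
    d=(yaw-y0+np.pi/2)%np.pi-np.pi/2
    yw=y0+d; X=np.array([-np.sin(yw),np.cos(yw),0]);Y=np.array([np.cos(yw),np.sin(yw),0])
    D=np.array(p)-t
    print("turn units wz %.2f ; shift units x %.2f y %.2f z %.2f"%(-d/.1,D@X/.03,D@Y/.03,-D[2]/.03),"j6",s["joint_positions"][5].round(2),"tcp",t.round(4),"yaw",round(y0,3))
E
python3 - <<'E'
from h import *
t,M,s=tool(); f=viewer.grab_frame("wrist"); e,C=cam(f)
print("cam in tool",(M.T@(e-t)).round(3)); print((M.T@C).round(2))
f=viewer.grab_frame("top"); save(f,"crop1.png",(100,130,350,240),3.2)
E
```

```text
cam in tool [ 0.075  0.    -0.141]
[[-0.   -0.95 -0.3 ]
 [ 1.   -0.   -0.  ]
 [ 0.   -0.3   0.95]]
```

View pics/crop1.png

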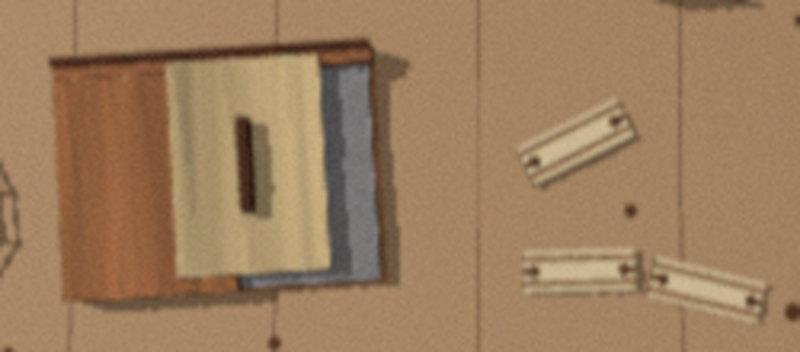

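The crop shows three plain beech grooved tracks at full-image pixels ~(280,174), (281,215), (321,220), which are the right ones. The cover is about 45–50 mm open and the depot yaw is about +0.05.

```bash
cat >> h.py <<'E'
def dep(D,p):  # depot (x,y,th) , p depot frame incl z above underside -> world
    x,y,th=D; c,s=np.cos(th),np.sin(th); return np.array([x+c*p[0]-s*p[1],y+s*p[0]+c*p[1],.018+p[2]])
def indep(D,w):
    x,y,th=D; c,s=np.cos(th),np.sin(th); a,b=w[0]-x,w[1]-y; return np.array([c*a+s*b,-s*a+c*b])
E
python3 - <<'E'
from h import *
from scipy.optimize import least_squares
f=viewer.grab_frame("top")
obs=[((178,277),(-197,-135+145,58,1)),((330,268),(-197,-135,58,1)),((322,54),(8,-135,58,1)),((165,62),(8,10,58,1)),((65,300),(-213,165,52,0)),((50,62),(20,165,52,0)),((368,42),(20,-140,52,0))]
def pts(q):
    for uv,(a,b,c,k) in obs: yield np.array([100+uv[0]/3.2,130+uv[1]/3.2])-w2px(f,dep(q[:3],np.array([a,b+k*q[3]*1000,c])/1000))
r=least_squares(lambda q:np.concatenate(list(pts(q))),[.64,.14,.05,.05],x_scale=[.1,.1,.1,.1],loss="soft_l1")
print(r.x,r.fun.reshape(-1,2).round(1).tolist())
go([.53,.08,.36],r.x[2])
E
```

```text
[0.63088549 0.14279878 0.06442859 0.04363762] [[0.1, -0.3], [-0.4, -0.1], [1.0, 0.1], [-0.5, -0.4], [0.9, -0.8], [-0.2, 1.0], [-0.4, 0.9]]
turn units wz 11.11 ; shift units x -17.14 y 8.55 z -4.29 j6 -0.0 tcp [0.241  0.5767 0.2313] yaw 1.175
```

move_arm --plan "0 0 1 0 0 -0.4 -1;0 0 1 0 0 -0.4 -1;0 0 1 0 0 -0.4 -1;0 0 1 0 0 -0.4 -1;0 0 1 0 0 -0.4 -1;0 0 1 0 0 -0.4 -1;0 0 1 0 0 -0.4 -1;0 0 1 0 0 -0.4 -1;0 0 1 0 0 -0.4 -1;0 0 1 0 0 -0.4 -1;0 0 1 0 0 -0.3 -1"

```text
clock: 2.72
tool_pos: [0.241, 0.5767, 0.3608]
eef_rot: [-2.14, -2.3, -0.001]
contact_force: [0.4, 0.6, 0.5]
gripper_width: -0.0
finger_force: 0.0
```

move_arm --plan "0 0 0 -1 0.5 0 -1;0 0 0 -1 0.5 0 -1;0 0 0 -1 0.5 0 -1;0 0 0 -1 0.5 0 -1;0 0 0 -1 0.5 0 -1;0 0 0 -1 0.5 0 -1;0 0 0 -1 0.5 0 -1;0 0 0 -1 0.5 0 -1;0 0 0 -1 0.5 0 -1;0 0 0 -1 0.5 0 -1;0 0 0 -1 0.5 0 -1;0 0 0 -1 0.5 0 -1"

```text
clock: 4.22
tool_pos: [0.4479, 0.2302, 0.3604]
eef_rot: [2.137, 2.303, 0.001]
contact_force: [0.3, 0.7, -0.7]
gripper_width: 0.0005
finger_force: 0.0
```

move_arm --plan "0 0 0 -1 0.5 0 -1;0 0 0 -1 0.5 0 -1;0 0 0 -1 0.5 0 -1;0 0 0 -1 0.5 0 -1;0 0 0 -1 0.5 0 -1;0 0 0 0 0 0 -1"

```text
clock: 4.97
tool_pos: [0.5342, 0.0856, 0.3601]
eef_rot: [2.139, 2.3, -0.0]
contact_force: [0.6, 0.8, -0.3]
gripper_width: 0.0002
finger_force: 0.0
```

```bash
python3 - <<'E'
from h import *
f=viewer.grab_frame("wrist"); save(f,"w1.png",s=1.5)
D=(.6309,.1428,.0644)
for p in [(0,0,52),(-213,0,52),(20,-140,52),(20,165,52)]: print(p,(w2px(f,dep(D,np.array(p)/1e3))*1.5).round(1))
for n,z in (("depot",.018),("tray_top",.048),("cover_rib",.104)):
    for d in viewer.landmark_of("wrist",n)[:1]: print(n,d["conf"],indep(D,px2w(f,d["xy"],z)).round(4))
go([0,0,0],.0644)
E
```

```text
(0, 0, 52) [497.2 160.6]
(-213, 0, 52) [243.5 158.6]
(20, -140, 52) [506.9 316.7]
(20, 165, 52) [541.8 -68.3]
depot 0.85 [0.0016 0.0019]
cover_rib 0.76 [-0.0895 -0.0179]
turn units wz 0.11 ; shift units x -1.78 y -17.92 z 12.01 j6 0.08 tcp [0.5331 0.0879 0.3603] yaw 0.076
```

View pics/w1.png

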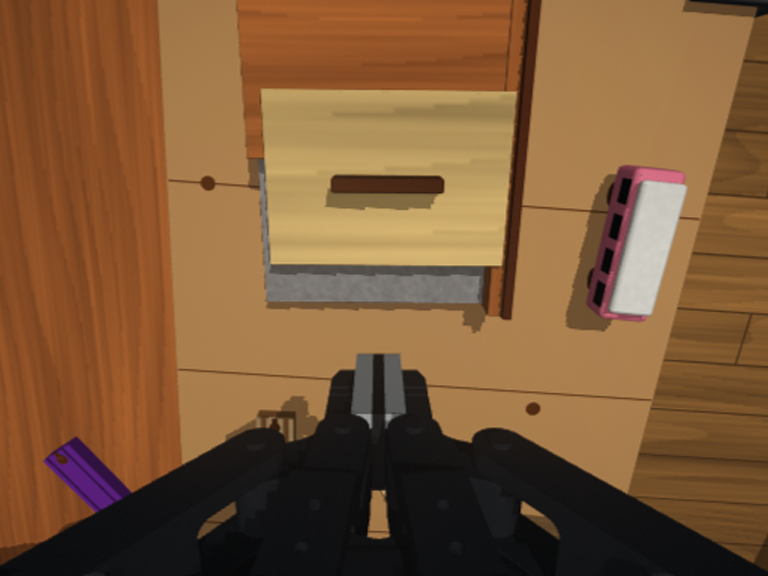

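The wrist view shows the panel corners at (261,90), (516,91), (503,265) and (271,266), with the rib at (387,184) and the tram at (640,245). I'll refit the depot pose from it.

```bash
cat > /tmp/fit.py <<'E'
from h import *
from scipy.optimize import least_squares
f=viewer.grab_frame("wrist")
obs=[((261,90),(-197,10,58,1)),((516,91),(8,10,58,1)),((503,265),(8,-135,58,1)),((271,265.5),(-197,-135,58,1)),((247.5,157.5),(-213,0,52,0)),((511,319),(20,-140,52,0)),((267,302),(-209,-135,30,0))]
def fun(q): return np.concatenate([np.array(uv)/1.5-w2px(f,dep(q[:3],np.array([a,b+k*q[3]*1000,c])/1000)) for uv,(a,b,c,k) in obs])
r=least_squares(fun,[.63,.14,.06,.05],x_scale=[.1]*4,loss="soft_l1")
print(r.x.round(4),(r.fun.reshape(-1,2)*1.5).round(1).tolist())
D=r.x[:3]; j=r.x[3]
go(dep(D,(-.095,-.0625+j-.045,.12)),D[2]+np.pi/2)
E
python3 /tmp/fit.py
```

```text
[0.6325 0.1459 0.069  0.0442] [[0.6, 0.6], [-1.9, 0.1], [-0.2, -1.7], [0.1, 0.2], [0.4, -1.4], [0.6, 2.5], [-0.1, -0.0]]
turn units wz -15.64 ; shift units x -0.27 y -0.41 z 7.41 j6 0.08 tcp [0.533  0.088  0.3603] yaw 0.076
```

```bash
echo 'D=(.6320,.1452,.0680)' >> h.py; python3 -c "
from h import *
go(dep(D,(-.095,-.06,.066)),D[2])"
```

```text
turn units wz 0.08 ; shift units x -0.32 y 0.25 z 9.21 j6 0.08 tcp [0.533  0.088  0.3603] yaw 0.076
```

move_arm --plan "0 0 0.08 -0.32 0.25 0 -1;0 0 0 0 0 1 -1;0 0 0 0 0 1 -1;0 0 0 0 0 1 -1;0 0 0 0 0 1 -1;0 0 0 0 0 1 -1;0 0 0 0 0 1 -1;0 0 0 0 0 1 -1;0 0 0 0 0 1 -1;0 0 0 0 0 1 -1;0 0 0 0 0 0.2 -1"

```text
clock: 6.6
tool_pos: [0.5407, 0.0779, 0.0826]
eef_rot: [-2.144, -2.293, 0.004]
contact_force: [0.2, -0.7, 0.8]
gripper_width: 0.0
finger_force: 0.0
```

move_arm --plan "0 0 0 0.4 0 0 -1;0 0 0 0.4 0 0 -1;0 0 0 0.4 0 0 -1;0 0 0 0.4 0 0 -1;0 0 0 0.4 0 0 -1;0 0 0 0.4 0 0 -1;0 0 0 0.4 0 0 -1;0 0 0 0.4 0 0 -1;0 0 0 0.4 0 0 -1;0 0 0 0.4 0 0 -1;0 0 0 0 0 0 -1"

```text
clock: 7.98
tool_pos: [0.5333, 0.199, 0.0841]
eef_rot: [-2.144, -2.295, 0.0]
contact_force: [0.6, -0.0, 0.0]
gripper_width: -0.0001
finger_force: 0.0
```

move_arm --plan "0 0 0 0.2 0 0 -1;0 0 0 0.15 0 0 -1;0 0 0 0.1 0 0 -1;0 0 0 0 0 0 -1"

```text
clock: 8.48
tool_pos: [0.5325, 0.2074, 0.0841]
eef_rot: [2.142, 2.294, -0.009]
contact_force: [2.6, -24.0, 5.1]
gripper_width: 0.0003
finger_force: 12.0
```

move_arm --plan "0 0 0 -0.6 0 0 -1;0 0 0 0 0 -1 -1;0 0 0 0 0 -1 -1;0 0 0 0 0 -1 -1;0 0 0 0 0 -1 -1;0 0 0 -1 0 -1 -1;0 0 0 -1 0 -1 -1;0 0 0 -1 0 -1 -1;0 0 0 -1 0 -1 -1;0 0 0 -1 0 -1 -1;0 0 0 -1 0 0 -1;0 0 0 -1 0 0 -1"

```text
clock: 9.98
tool_pos: [0.548, -0.0171, 0.3548]
eef_rot: [2.146, 2.294, 0.002]
contact_force: [0.1, 0.7, -0.5]
gripper_width: 0.0001
finger_force: 0.0
```

move_arm --plan "0 0 0 -1 -0.3 0 1;0 0 0 -1 -0.3 0 1;0 0 0 -1 -0.3 0 1;0 0 0 -1 -0.3 0 1;0 0 0 -1 -0.3 0 1;0 0 0 -1 -0.3 0 1;0 0 0 -1 -0.3 0 1;0 0 0 -1 -0.3 0 1;0 0 0 -1 0 0 1;0 0 0 -1 0 0 1;0 0 0 -1 0 0 1;0 0 0 -0.5 0 0 1"

```text
clock: 11.48
tool_pos: [0.499, -0.3663, 0.354]
eef_rot: [-2.147, -2.293, -0.001]
contact_force: [-0.3, 0.0, 0.2]
gripper_width: 0.0854
finger_force: 0.0
```

```bash
cat >> h.py <<'E'
def tracks(c="wrist",f=None,z=.034,show=None,roi=None):
    """beech tracks: rectify the plane z to a map (1 mm/px), threshold, minAreaRect -> x,y,yaw(long axis),w,l"""
    f=f or viewer.grab_frame(c); x0,x1,y0,y1=roi or (.15,.75,-.6,.0); S=1000
    g=[w2px(f,(x,y,z)) for x,y in ((x0,y0),(x1,y0),(x1,y1),(x0,y1))]
    dst=np.float32([[0,0],[(x1-x0)*S,0],[(x1-x0)*S,(y1-y0)*S],[0,(y1-y0)*S]])
    H=cv2.getPerspectiveTransform(np.float32(g),dst)
    im=cv2.warpPerspective(cv2.cvtColor(f["color"],cv2.COLOR_RGB2BGR),H,(int((x1-x0)*S),int((y1-y0)*S)))
    hsv=cv2.cvtColor(im,cv2.COLOR_BGR2HSV)
    if show: cv2.imwrite("pics/"+show,im)
    return im,hsv,(x0,y0,S)
E
python3 - <<'E'
from h import *
f=viewer.grab_frame("wrist"); save(f,"w2.png",s=1.5)
for d in viewer.landmark_of("wrist","track0"): print(round(d["conf"],2),np.round(np.array(d["xy"])*1.5),px2w(f,d["xy"],.018).round(3))
go([0,0,0])
im,hsv,_=tracks(f=f)
E
```

```text
0.94 [463.  21.] [ 0.562 -0.198  0.018]
0.88 [296. 157.] [ 0.42  -0.321  0.018]
0.76 [82. 69.] [ 0.23  -0.257  0.018]
0.71 [397. 451.] [ 0.538 -0.632  0.018]
0.63 [321.   8.] [ 0.439 -0.196  0.018]
turn units wz -0.00 ; shift units x 13.27 y -15.80 z 11.80 j6 -0.7 tcp [ 0.4991 -0.366   0.3539] yaw 0.066
```

View pics/w2.png

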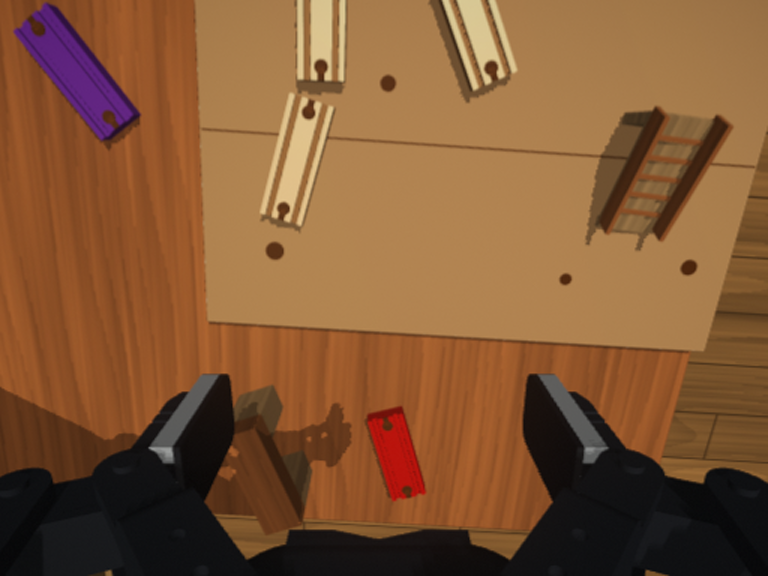

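Only part of each track is visible: ends at (321,70), (490,70) and (297,160), with the purple and red look-alikes elsewhere. I'll shift +y 110 mm and segment them.

move_arm --plan "0 0 0 1 0 0 1;0 0 0 1 0 0 1;0 0 0 1 0 0 1;0 0 0 0.7 0 0 1;0 0 0 0 0 0 1"

```text
clock: 12.2
tool_pos: [0.4918, -0.2528, 0.3547]
eef_rot: [2.143, 2.296, 0.001]
contact_force: [0.1, -0.0, 0.1]
gripper_width: 0.0852
finger_force: 0.0
```

```bash
cat >> h.py <<'E'
def seg(f,z=.034,roi=None,vmin=175,smax=120,show=None):
    im,hsv,(x0,y0,S)=tracks(f=f,z=z,roi=roi)
    m=((hsv[...,2]>vmin)&(hsv[...,1]<smax)).astype(np.uint8)*255
    m=cv2.morphologyEx(m,cv2.MORPH_CLOSE,np.ones((9,9))); m=cv2.morphologyEx(m,cv2.MORPH_OPEN,np.ones((7,7)))
    out=[]
    for c in cv2.findContours(m,cv2.RETR_EXTERNAL,cv2.CHAIN_APPROX_NONE)[0]:
        if cv2.contourArea(c)<1500: continue
        b=cv2.boxPoints(cv2.minAreaRect(c)); e1,e2=b[1]-b[0],b[2]-b[1]
        L=e1 if np.hypot(*e1)>np.hypot(*e2) else e2; ctr=b.mean(0)
        yaw=np.arctan2(L[1],L[0])%np.pi
        out.append((x0+ctr[0]/S,y0+ctr[1]/S,yaw,min(np.hypot(*e1),np.hypot(*e2)),max(np.hypot(*e1),np.hypot(*e2))))
        cv2.drawContours(im,[b.astype(int)],-1,(0,255,0),1)
    if show: cv2.imwrite("pics/"+show,im)
    return out
E
python3 - <<'E'
from h import *
f=viewer.grab_frame("wrist"); 
for t in seg(f,roi=(.3,.7,-.45,-.05),show="seg1.png"): print(np.round(t,3))
E
```

```text
[  0.567  -0.194   2.034  39.802 109.567]
[  0.441  -0.198   1.596  39.788 109.366]
[  0.422  -0.322   1.329  40.272 109.348]
```

View pics/seg1.png

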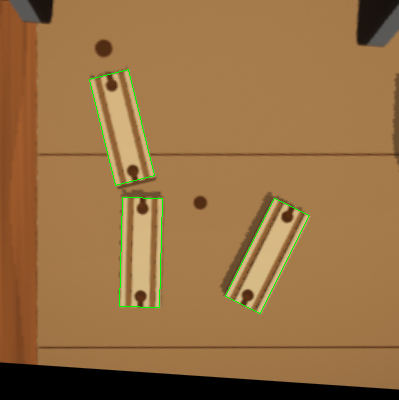

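Segmentation matches all three tracks (40x110). I'll pick A first.

```bash
python3 -c "
from h import *
go((.567,-.194,.020),2.034-np.pi/2)"
```

```text
turn units wz -3.95 ; shift units x 0.66 y 3.13 z 11.15 j6 -0.55 tcp [ 0.492  -0.2538  0.3546] yaw 0.068
```

move_arm --plan "0 0 -1 0 0 0.5 1;0 0 -1 0 0 0.5 1;0 0 -1 0 0 0.5 1;0 0 -0.95 0 0 0.5 1;0 0 0 0.16 0.8 1 1;0 0 0 0.16 0.8 1 1;0 0 0 0.16 0.8 1 1;0 0 0 0.18 0.73 1 1;0 0 0 0 0 1 1;0 0 0 0 0 1 1;0 0 0 0 0 1 1;0 0 0 0 0 0 1"

```text
clock: 13.75
tool_pos: [0.5655, -0.1949, 0.082]
eef_rot: [-1.652, -2.667, 0.002]
contact_force: [-0.2, -0.1, -0.5]
gripper_width: 0.0857
finger_force: 0.0
```

```bash
python3 -c "
from h import *
go((.567,-.194,.020),2.034-np.pi/2)
f=viewer.grab_frame('wrist');save(f,'w3.png',s=1.2)
for t in seg(f,roi=(.3,.7,-.35,-.05)): print(np.round(t,3))"
```

```text
turn units wz -0.02 ; shift units x 0.01 y 0.06 z 2.07 j6 -0.8 tcp [ 0.5655 -0.1949  0.082 ] yaw 0.461
[ 0.564 -0.186  2.034 39.355 91.232]
[  0.442  -0.197   1.594  39.594 108.808]
```

View pics/w3.png

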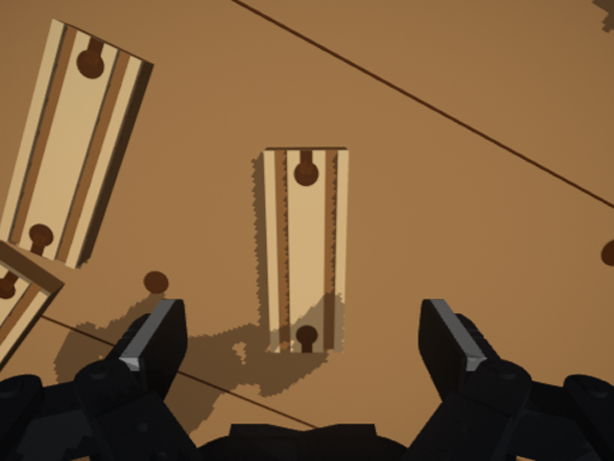

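The track is centred between the open fingers (image column ~307, fingers at 155 and 455). Descend, grip, lift.

move_arm --plan "0 0 0 0 0.06 1 1;0 0 0 0 0 0.8 1;0 0 0 0 0 0.27 1;0 0 0 0 0 0 -1;0 0 0 0 0 0 -1;0 0 0 0 0 0 -1;0 0 0 0 0 0 -1;0 0 0 0 0 0 -1;0 0 0 0 0 -0.5 -1;0 0 0 0 0 -1 -1;0 0 0 0 0 -1 -1;0 0 0 0 0 -1 -1" --squeeze 40

```text
clock: 15.3
tool_pos: [0.5688, -0.194, 0.1294]
eef_rot: [1.653, 2.67, 0.0]
contact_force: [0.5, 0.7, -0.1]
gripper_width: 0.0387
finger_force: 40.6
```

```bash
python3 -c "
from h import *
go(dep(D,(-.045,-.060,.10)),D[2])
go(dep(D,(-.045,-.060,.032)),D[2])"
```

```text
turn units wz 3.94 ; shift units x 9.14 y 1.37 z 0.38 j6 -0.79 tcp [ 0.5688 -0.194   0.1294] yaw 0.462
turn units wz 3.94 ; shift units x 9.14 y 1.37 z 2.65 j6 -0.79 tcp [ 0.5688 -0.194   0.1294] yaw 0.462
```

move_arm --plan "0 0 1 0 0 0 -1;0 0 1 0 0 0 -1;0 0 1 0 0 0 -1;0 0 0.94 0 0 0 -1;0 0 0 0.7 0.1 0 -1;0 0 0 1 0.15 0 -1;0 0 0 1 0.15 0 -1;0 0 0 1 0.15 0 -1;0 0 0 1 0.15 0 -1;0 0 0 1 0.15 0 -1;0 0 0 1 0.15 0 -1;0 0 0 1 0.15 0 -1"

```text
clock: 16.8
tool_pos: [0.5871, 0.0409, 0.1279]
eef_rot: [2.142, 2.298, 0.001]
contact_force: [0.2, 0.5, -0.2]
gripper_width: 0.0387
finger_force: 40.7
```

```bash
python3 -c "
from h import *
s=state();print(s['gripper_width'],s['finger_force'])
go(dep(D,(-.045,-.060,.032)),D[2])"
```

```text
0.038711855460861706 40.671011209487915
turn units wz 0.02 ; shift units x 1.37 y 0.23 z 2.60 j6 -0.0 tcp [0.5871 0.0409 0.1279] yaw 0.07
```

move_arm --plan "0 0 0 0.7 0.2 0.4 -1;0 0 0 0.67 0.03 0.6 -1;0 0 0 0 0 0.8 -1;0 0 0 0 0 0.6 -1;0 0 0 0 0 0.2 -1;0 0 0 0 0 0 -1;0 0 0 0 0 0 0.18;0 0 0 0 0 0 0.18;0 0 0 0 0 0 0.18;0 0 0 0 0 -0.4 0.18;0 0 0 0 0 -1 0.18;0 0 0 0 0 -1 0.18"

```text
clock: 18.3
tool_pos: [0.5915, 0.0803, 0.1227]
eef_rot: [2.144, 2.296, 0.0]
contact_force: [0.7, -0.3, 0.3]
gripper_width: 0.0503
finger_force: 0.0
```

```bash
python3 - <<'E'
from h import *
f=viewer.grab_frame("top"); save(f,"top2.png",(100,120,350,240),3.2)
for t in seg(f,z=.034,roi=(.3,.7,-.45,-.05),smax=130,vmin=150): print(np.round(t,3))
go((.441,-.198,.12),.025); go((.441,-.198,.02),.025)
E
```

```text
[ 4.16e-01 -1.20e-01  0.00e+00  1.39e+02  1.65e+02]
[  0.409  -0.242   0.578  35.507 118.613]
[ 5.160e-01 -2.510e-01  1.571e+00  3.640e+02  3.990e+02]
turn units wz 0.43 ; shift units x -9.16 y -5.32 z 0.23 j6 0.06 tcp [0.5938 0.0806 0.1268] yaw 0.068
turn units wz 0.43 ; shift units x -9.16 y -5.32 z 3.56 j6 0.06 tcp [0.5938 0.0806 0.1268] yaw 0.068
```

View pics/top2.png

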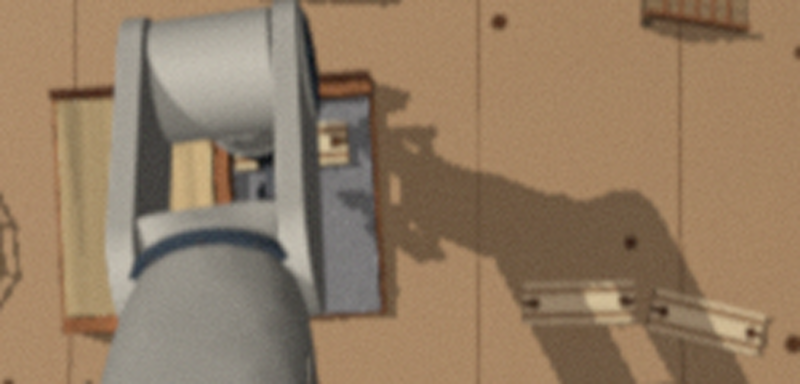

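Track A lies on the tray at (335,145) in the crop, and B and C are unmoved. Now B.

move_arm --plan "0 0 0.43 0 0 0 0.5;0 0 0 -1 -0.6 0 1;0 0 0 -1 -0.6 0 1;0 0 0 -1 -0.6 0 1;0 0 0 -1 -0.6 0 1;0 0 0 -1 -0.6 0 1;0 0 0 -1 -0.6 0 1;0 0 0 -1 -0.6 0 1;0 0 0 -1 -0.6 0 1;0 0 0 -1 -0.5 0 1;0 0 0 -0.16 0 0 1;0 0 0 0 0 0 1"

```text
clock: 19.85
tool_pos: [0.4399, -0.1985, 0.1217]
eef_rot: [2.194, 2.247, 0.001]
contact_force: [0.5, -0.2, -0.2]
gripper_width: 0.0858
finger_force: 0.0
```

```bash
python3 - <<'E'
from h import *
f=viewer.grab_frame("wrist")
for t in seg(f,roi=(.3,.65,-.4,-.05)): print(np.round(t,3))
go((.441,-.198,.02),.025)
E
```

```text
[  0.441  -0.197   1.594  39.717 109.063]
turn units wz -0.00 ; shift units x 0.00 y 0.04 z 3.38 j6 -0.45 tcp [ 0.4399 -0.1981  0.1215] yaw 0.025
```

move_arm --plan "0 0 0 0 0.04 1 1;0 0 0 0 0 1 1;0 0 0 0 0 1 1;0 0 0 0 0 0.38 1;0 0 0 0 0 0 -1;0 0 0 0 0 0 -1;0 0 0 0 0 0 -1;0 0 0 0 0 0 -1;0 0 0 0 0 0 -1;0 0 0 0 0 -1 -1;0 0 0 0 0 -1 -1;0 0 0 0 0 -1 -1"

```text
clock: 21.4
tool_pos: [0.4407, -0.1985, 0.1114]
eef_rot: [2.193, 2.248, 0.001]
contact_force: [0.3, -0.6, -0.3]
gripper_width: 0.039
finger_force: 40.7
```

```bash
python3 -c "
from h import *
s=state();print(s['gripper_width'],s['finger_force'])
go(dep(D,(-.110,-.060,.10)),D[2])
go(dep(D,(-.110,-.060,.030)),D[2])"
```

```text
0.039037191176678206 40.72942078113556
turn units wz -0.43 ; shift units x 9.00 y 3.47 z -0.22 j6 -0.45 tcp [ 0.4407 -0.1985  0.1114] yaw 0.025
turn units wz -0.43 ; shift units x 9.00 y 3.47 z 2.11 j6 -0.45 tcp [ 0.4407 -0.1985  0.1114] yaw 0.025
```

move_arm --plan "0 0 -0.43 0 0 -0.4 -1;0 0 0 1 0.4 0 -1;0 0 0 1 0.4 0 -1;0 0 0 1 0.4 0 -1;0 0 0 1 0.4 0 -1;0 0 0 1 0.4 0 -1;0 0 0 1 0.4 0 -1;0 0 0 1 0.4 0 -1;0 0 0 1 0.4 0 -1;0 0 0 0.6 0.2 0 -1;0 0 0 0.3 0 0 -1;0 0 0 0 0 0 -1"

```text
clock: 22.9
tool_pos: [0.5238, 0.0749, 0.1218]
eef_rot: [-2.144, -2.296, 0.001]
contact_force: [1.0, -0.6, 0.1]
gripper_width: 0.0387
finger_force: 40.8
```

```bash
python3 -c "
from h import *
s=state();print(s['gripper_width'],s['finger_force'])
go(dep(D,(-.110,-.060,.030)),D[2])"
```

```text
0.038727559850988136 40.77647030353546
turn units wz 0.01 ; shift units x 0.09 y 0.09 z 2.46 j6 0.07 tcp [0.5238 0.0749 0.1218] yaw 0.069
```

move_arm --plan "0 0 0 0.09 0.09 1 -1;0 0 0 0 0 0.8 -1;0 0 0 0 0 0.46 -1;0 0 0 0 0 0.2 -1;0 0 0 0 0 0 -1;0 0 0 0 0 0 0.18;0 0 0 0 0 0 0.18;0 0 0 0 0 0 0.18;0 0 0 0 0 -0.4 0.18;0 0 0 0 0 -1 0.18;0 0 0 0 0 -1 0.18;0 0 0 0 0 0 0.5"

```text
clock: 24.4
tool_pos: [0.5285, 0.0781, 0.1228]
eef_rot: [2.142, 2.293, 0.006]
contact_force: [0.5, 0.2, -0.0]
gripper_width: 0.0642
finger_force: 0.0
```

```bash
python3 - <<'E'
from h import *
s=state();print(s['gripper_width'],s['finger_force'])
f=viewer.grab_frame("wrist"); save(f,"w4.png",s=1.2)
go((.422,-.322,.12),1.329-np.pi/2)
E
```

```text
0.06422932530371372 0.0
turn units wz 3.10 ; shift units x -13.79 y -0.22 z 0.05 j6 0.08 tcp [0.5276 0.078  0.1214] yaw 0.068
```

View pics/w4.png

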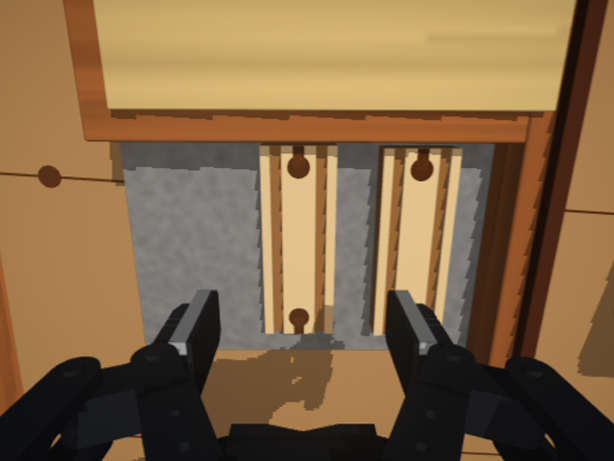

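Both tracks sit square on the tray, with left ends near the deck face (row ~145). On to C.

move_arm --plan "0 0 1 0 0 0 1;0 0 1 0 0 0 1;0 0 1 0 0 0 1;0 0 0.1 0 0 0 1;0 0 0 -1 0 0 1;0 0 0 -1 0 0 1;0 0 0 -1 0 0 1;0 0 0 -1 0 0 1;0 0 0 -1 0 0 1;0 0 0 -1 0 0 1;0 0 0 -1 0 0 1;0 0 0 -1 0 0 1"

```text
clock: 25.95
tool_pos: [0.4686, -0.156, 0.1196]
eef_rot: [-2.471, -1.94, 0.001]
contact_force: [-0.7, -0.4, -1.1]
gripper_width: 0.0853
finger_force: 0.0
```

move_arm --plan "0 0 0 -1 0 0 1;0 0 0 -1 -0.2 0 1;0 0 0 -1 0 0 1;0 0 0 -1 0 0 1;0 0 0 -1 0 0 1;0 0 0 -0.8 0 0 1;0 0 0 0 0 0 1"

```text
clock: 26.82
tool_pos: [0.4212, -0.3237, 0.1196]
eef_rot: [-2.473, -1.937, 0.0]
contact_force: [-0.8, -0.1, -0.0]
gripper_width: 0.0855
finger_force: 0.0
```

```bash
python3 - <<'E'
from h import *
f=viewer.grab_frame("wrist")
for t in seg(f,roi=(.3,.65,-.4,-.05)): print(np.round(t,3))
go((.422,-.322,.02),1.329-np.pi/2)
E
```

```text
[  0.422  -0.322   1.326  39.776 108.898]
turn units wz -0.00 ; shift units x 0.03 y 0.02 z 3.32 j6 -0.41 tcp [ 0.4212 -0.3227  0.1195] yaw -0.242
```

move_arm --plan "0 0 0 0.03 0.02 1 1;0 0 0 0 0 1 1;0 0 0 0 0 1 1;0 0 0 0 0 0.32 1;0 0 0 0 0 0 -1;0 0 0 0 0 0 -1;0 0 0 0 0 0 -1;0 0 0 0 0 0 -1;0 0 0 0 0 0 -1;0 0 0 0 0 -1 -1;0 0 0 0 0 -1 -1;0 0 0 0 0 -1 -1"

```text
clock: 28.38
tool_pos: [0.4226, -0.3221, 0.112]
eef_rot: [2.473, 1.936, 0.0]
contact_force: [-0.6, -0.6, -0.5]
gripper_width: 0.0388
finger_force: 40.6
```

```bash
python3 -c "
from h import *
s=state();print(s['gripper_width'],s['finger_force'])
go(dep(D,(-.174,-.060,.10)),D[2])"
```

```text
0.03880724620161191 40.583285093307495
turn units wz -3.10 ; shift units x 13.07 y 2.22 z -0.20 j6 -0.41 tcp [ 0.4226 -0.3221  0.112 ] yaw -0.242
```

move_arm --plan "0 0 -1 0 0 -0.4 -1;0 0 -1 0 0 0 -1;0 0 -1 0 0 0 -1;0 0 -0.1 0 0 0 -1;0 0 0 1 0.2 0 -1;0 0 0 1 0.2 0 -1;0 0 0 1 0.2 0 -1;0 0 0 1 0.2 0 -1;0 0 0 1 0.2 0 -1;0 0 0 1 0.2 0 -1;0 0 0 1 0.2 0 -1;0 0 0 1 0.2 0 -1"

```text
clock: 29.88
tool_pos: [0.4543, -0.0783, 0.1227]
eef_rot: [2.147, 2.293, 0.001]
contact_force: [0.4, 0.1, -0.7]
gripper_width: 0.039
finger_force: 40.6
```

move_arm --plan "0 0 0 1 0.2 0 -1;0 0 0 1 0.2 0 -1;0 0 0 1 0.2 0 -1;0 0 0 1 0 0 -1;0 0 0 0.6 0 0 -1;0 0 0 0.4 0 0 -1;0 0 0 0 0 0 -1"

```text
clock: 30.75
tool_pos: [0.4619, 0.072, 0.1225]
eef_rot: [2.144, 2.296, 0.0]
contact_force: [-0.2, -0.5, -0.3]
gripper_width: 0.0388
finger_force: 40.6
```

```bash
python3 -c "
from h import *
s=state();print(s['gripper_width'],s['finger_force'])
go(dep(D,(-.174,-.060,.027)),D[2])"
```

```text
0.038817503219102496 40.62245428562164
turn units wz 0.00 ; shift units x 0.05 y 0.02 z 2.58 j6 0.08 tcp [0.4619 0.072  0.1225] yaw 0.068
```

move_arm --plan "0 0 0 0.05 0.02 1 -1;0 0 0 0 0 0.8 -1;0 0 0 0 0 0.58 -1;0 0 0 0 0 0.2 -1;0 0 0 0 0 0 -1;0 0 0 0 0 0 0.18;0 0 0 0 0 0 0.18;0 0 0 0 0 0 0.18;0 0 0 0 0 -0.4 0.18;0 0 0 0 0 -1 0.18;0 0 0 0 0 -1 0.18;0 0 0 0 0 0 0.5"

```text
clock: 32.25
tool_pos: [0.4641, 0.0735, 0.1196]
eef_rot: [2.143, 2.293, 0.006]
contact_force: [0.4, -0.3, -0.2]
gripper_width: 0.0638
finger_force: 0.0
```

move_arm --plan "0 0 -1 0 0 -0.3 0;0 0 -1 0 0 -0.3 0;0 0 -1 0 0 -0.3 0;0 0 -1 0 0 0 0;0 0 -1 0 0 0 0;0 0 -1 0 0 0 0;0 0 -1 0 0 0 0;0 0 -1 0 0 0 0;0 0 -1 0 0 0 0;0 0 -1 0 0 0 0;0 0 -1 0 0 0 0;0 0 -1 0 0 0 0"

```text
clock: 33.75
tool_pos: [0.4618, 0.0731, 0.1435]
eef_rot: [-0.468, -3.105, 0.0]
contact_force: [-0.1, -0.6, 0.2]
gripper_width: 0.0426
finger_force: 0.0
```

```bash
python3 - <<'E'
from h import *
f=viewer.grab_frame("wrist"); save(f,"w5.png",s=1.2)
for t in seg(f,z=.055,roi=(.38,.68,-.02,.17)): print(np.round(t,3), indep(D,t[:2]).round(4), round(t[2]-np.pi/2-D[2],3))
go(dep(D,(-.174-.05,-.055,.10)),D[2]+np.pi/2)
E
```

```text
[  0.506   0.16    0.     17.    133.   ] [-0.1242  0.0238] -1.639
[4.6300e-01 7.4000e-02 1.6440e+00 3.9966e+01 9.9819e+01] [-0.1737 -0.0599] 0.005
[5.2800e-01 5.8000e-02 1.6460e+00 3.9913e+01 6.8159e+01] [-0.1095 -0.0795] 0.007
turn units wz -3.63 ; shift units x 1.64 y 0.18 z 0.85 j6 -1.12 tcp [0.4618 0.0731 0.1435] yaw 1.276
```

View pics/w5.png

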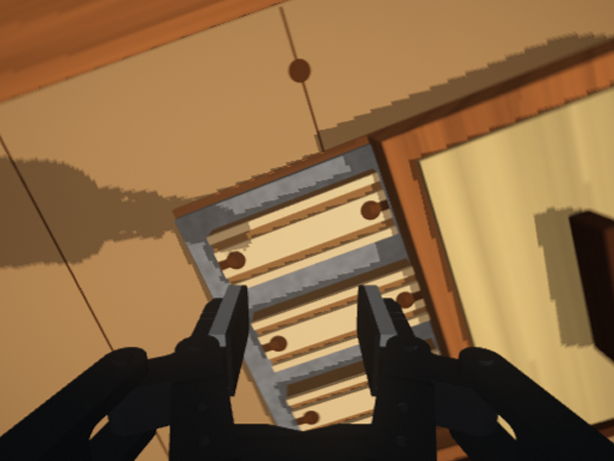

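All three tracks are on the tray (left ends at ~(385,210), (415,295) and lower). Finish the turn and go down in front of the row.

move_arm --plan "0 0 -1 0 0 0 0.18;0 0 -1 0 0 0 0.18;0 0 -1 0 0 0 0.18;0 0 -0.63 0 0 0 0.18;0 0 0 0.85 0.1 0 0.18;0 0 0 0.8 0.08 0 0.18;0 0 0 0 0 0 0.18"

```text
clock: 34.67
tool_pos: [0.4108, 0.0755, 0.1436]
eef_rot: [0.093, -3.139, 0.0]
contact_force: [-0.6, -0.2, 0.6]
gripper_width: 0.0503
finger_force: 0.0
```

```bash
python3 -c "
from h import *
s=state();print(s['gripper_width'])
go(dep(D,(-.223,-.055,.025)),D[2]+np.pi/2)"
```

```text
0.05027110678881209
turn units wz -0.09 ; shift units x -0.08 y -0.01 z 3.35 j6 -1.45 tcp [0.4108 0.0755 0.1436] yaw 1.63
```

move_arm --plan "0 0 -0.09 -0.08 0 1 0.18;0 0 0 0 0 1 0.18;0 0 0 0 0 1 0.18;0 0 0 0 0 0.35 0.18;0 0 0 -0.35 0 0 0.18;0 0 0 -0.35 0 0 0.18;0 0 0 -0.35 0 0 0.18;0 0 0 -0.35 0 0 0.18;0 0 0 -0.35 0 0 0.18;0 0 0 -0.35 0 0 0.18;0 0 0 -0.35 0 0 0.18;0 0 0 0 0 0 0.18"

```text
clock: 36.17
tool_pos: [0.4894, 0.0809, 0.0435]
eef_rot: [-0.108, 3.139, 0.0]
contact_force: [0.1, 0.8, 0.0]
gripper_width: 0.0505
finger_force: 0.0
```

```bash
python3 - <<'E'
from h import *
t,M,s=tool(); print(indep(D,t),t[2],s["contact_force"])
f=viewer.grab_frame("top"); save(f,"top3.png",(140,140,240,240),5)
E
```

```text
[-0.14662661 -0.05445237] 0.04351298007788225 [0.08222742 0.75050646 0.0481651 ]
```

View pics/top3.png

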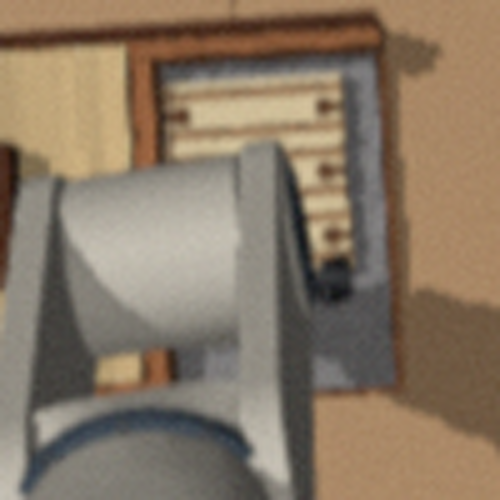

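The row is closing up; about 15 mm is left to the far stop. Continue slowly.

move_arm --plan "0 0 0 -0.2 0 0 0.18;0 0 0 -0.2 0 0 0.18;0 0 0 -0.1 0 0 0.18;0 0 0 0 0 0 0.18"

```text
clock: 36.72
tool_pos: [0.5037, 0.0819, 0.0435]
eef_rot: [-0.109, 3.139, 0.0]
contact_force: [-0.9, 0.2, 0.2]
gripper_width: 0.0503
finger_force: 0.0
```

move_arm --plan "0 0 0 -0.05 0 0 0.18;0 0 0 -0.05 0 0 0.18;0 0 0 0 0 0 0.18"

```text
clock: 37.1
tool_pos: [0.5052, 0.082, 0.0432]
eef_rot: [0.108, -3.138, 0.0]
contact_force: [-4.4, 0.4, 0.7]
gripper_width: 0.0506
finger_force: 2.4
```

move_arm --plan "0 0 0 -0.08 0 0 0.18;0 0 0 0 0 0 0.18;0 0 0 0.4 0 0 0.18;0 0 0 0 0 -1 -1;0 0 0 0 0 -1 -1;0 0 0 -0.4 -1 0 -1;0 0 0 -0.2 -1 0 -1;0 0 0 0 -1 0 -1;0 0 0 0 0 0 -1"

```text
clock: 38.22
tool_pos: [0.5215, -0.0087, 0.1038]
eef_rot: [-0.105, 3.138, -0.001]
contact_force: [-0.6, 0.3, -0.3]
gripper_width: 0.0003
finger_force: 0.0
```

```bash
python3 - <<'E'
from h import *
f=viewer.grab_frame("wrist"); save(f,"w6.png",s=1.2)
for t in seg(f,z=.055,roi=(.38,.68,-.02,.17),show="seg6.png"): print(np.round(t,3), indep(D,t[:2]).round(4), round(t[2]-np.pi/2-D[2],3))
go(dep(D,(-.100,-.145,.027)),D[2]+np.pi/2)
E
```

```text
[5.59000e-01 7.60000e-02 1.63100e+00 8.44510e+01 1.04414e+02] [-0.0776 -0.0637] -0.007
turn units wz -0.01 ; shift units x -0.69 y 0.00 z 1.96 j6 -1.66 tcp [ 0.5213 -0.0078  0.1038] yaw 1.638
```

View pics/w6.png

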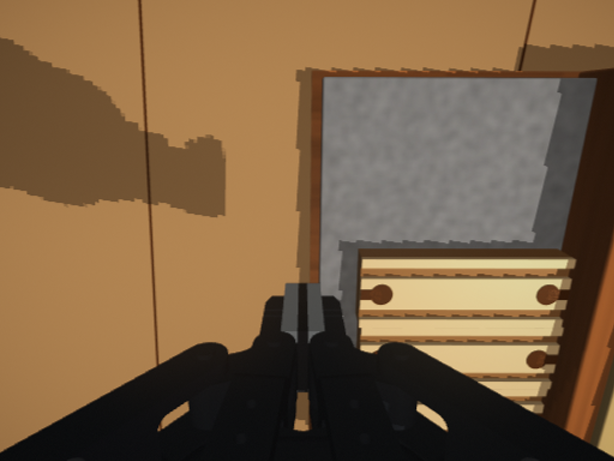

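The row is tight, with right ends in line at col ~360. Now push the third track's end in +y.

move_arm --plan "0 0 0 -0.69 0 0 -1;0 0 0 0 0 1 -1;0 0 0 0 0 0.96 -1;0 0 0 0 0 0 -1;0 0 0 0 0.2 0 -1;0 0 0 0 0.2 0 -1;0 0 0 0 0.1 0 -1;0 0 0 0 0 0 -1"

```text
clock: 39.28
tool_pos: [0.5407, 0.0096, 0.0452]
eef_rot: [-0.11, 3.139, -0.0]
contact_force: [-0.4, 0.4, -0.8]
gripper_width: 0.0005
finger_force: 0.0
```

```bash
python3 - <<'E'
from h import *
t,M,s=tool(); print(indep(D,t),t[2],s["contact_force"].round(1))
f=viewer.grab_frame("wrist")
for v in range(1): save(f,"w7.png",(200,150,512,330),2)
E
```

```text
[-0.10027385 -0.129095  ] 0.0451834084910067 [-0.4  0.4 -0.8]
```

View pics/w7.png

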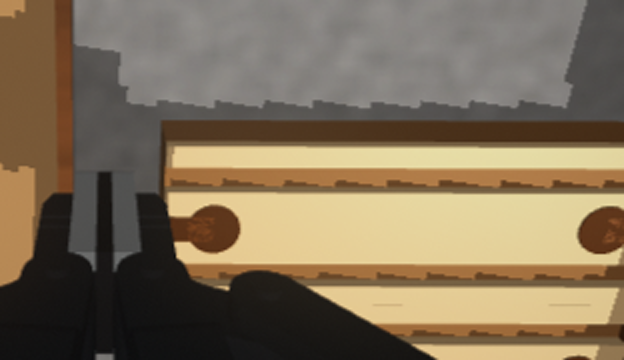

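The finger is ~5 mm short of the track end. Push on until force shows.

move_arm --plan "0 0 0 0 0.15 0 -1;0 0 0 0 0.12 0 -1;0 0 0 0 0 0 -1"

```text
clock: 39.7
tool_pos: [0.54, 0.0149, 0.0447]
eef_rot: [-0.112, 3.14, -0.006]
contact_force: [0.6, -19.4, 0.9]
gripper_width: -0.0
finger_force: 9.2
```

move_arm --plan "0 0 0 0 0.05 0 -1;0 0 0 0 0.05 0 -1;0 0 0 0 0 0 -1"

```text
clock: 40.08
tool_pos: [0.5401, 0.0154, 0.0449]
eef_rot: [-0.113, 3.139, -0.011]
contact_force: [0.9, -36.7, 2.7]
gripper_width: -0.0003
finger_force: 17.1
```

move_arm --plan "0 0 0 0 -0.6 0 -1;0 0 0 -0.67 0 0 -1;0 0 0 -0.66 0 0 -1;0 0 0 0 0 0 -1;0 0 0 0 0.15 0 -1;0 0 0 0 0.15 0 -1;0 0 0 0 0.1 0 -1;0 0 0 0 0.07 0 -1;0 0 0 0 0 0 -1"

```text
clock: 41.2
tool_pos: [0.5791, 0.017, 0.0447]
eef_rot: [0.111, -3.139, 0.005]
contact_force: [-1.5, -16.1, 1.2]
gripper_width: 0.0
finger_force: 7.5
```

move_arm --plan "0 0 0 0 -0.5 0 -1;0 0 0 -0.67 0 0 -1;0 0 0 -0.66 0 0 -1;0 0 0 0 0 0 -1;0 0 0 0 0.15 0 -1;0 0 0 0 0.15 0 -1;0 0 0 0 0.1 0 -1;0 0 0 0 0.1 0 -1;0 0 0 0 0 0 -1"

```text
clock: 42.32
tool_pos: [0.6191, 0.0196, 0.0447]
eef_rot: [0.111, -3.139, 0.006]
contact_force: [-1.7, -16.9, 0.6]
gripper_width: -0.0002
finger_force: 7.3
```

All three were pushed home at consistent y (~-0.124 at the tool). Back off, rise and inspect.

move_arm --plan "0 0 0 0 -0.8 0 -1;0 0 0 0 0 -1 -1;0 0 0 0 0 -1 -1;0 0 0 0 0 -1 -1;0 0 0 0 0.5 -1 -1;0 0 0 0 1 -1 -1;0 0 0 0 1 -1 -1;0 0 0 -0.5 0.5 -1 -1;0 0 0 -0.5 0 -1 -1;0 0 0 0 0 0 -1"

```text
clock: 43.58
tool_pos: [0.6467, 0.0906, 0.2873]
eef_rot: [-0.11, 3.135, 0.001]
contact_force: [0.1, -0.2, -0.3]
gripper_width: 0.0001
finger_force: 0.0
```

```bash
python3 - <<'E'
from h import *
f=viewer.grab_frame("wrist"); save(f,"w8.png",s=1.5)
for t in seg(f,z=.055,roi=(.38,.68,-.02,.17)): print(np.round(t,3), indep(D,t[:2]).round(4), round(t[2]-np.pi/2-D[2],3))
go(dep(D,(-.095,.135,.100)),D[2]+np.pi/2)
E
```

```text
[5.75000e-01 8.00000e-02 6.20000e-02 1.01552e+02 1.17209e+02] [-0.0611 -0.0612] -1.576
turn units wz 0.02 ; shift units x 3.48 y 6.36 z 5.58 j6 -1.5 tcp [0.6453 0.0902 0.2854] yaw 1.64
```

View pics/w8.png

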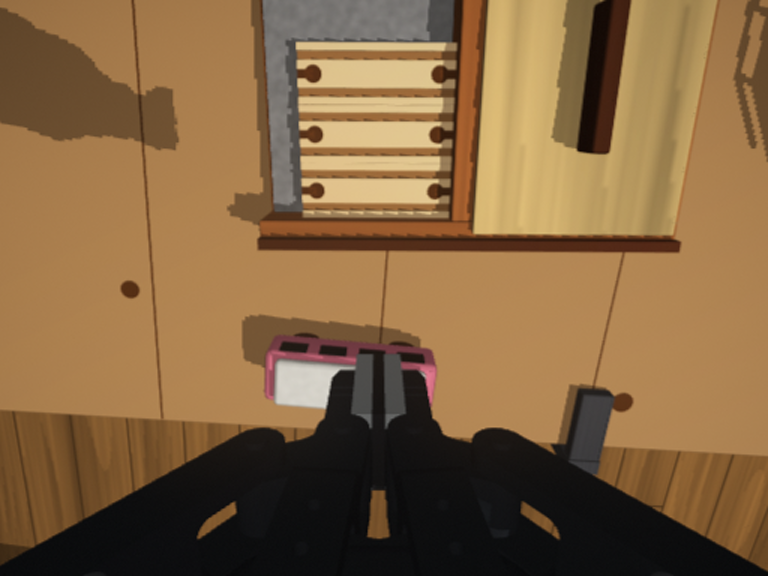

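The row is tight, far edges at the batten (row ~215) and left ends on the deck face (col ~455). Now close the cover: approach the rib from the left.

move_arm --plan "0 0 0 0.9 1 0 -1;0 0 0 0.9 1 0 -1;0 0 0 0.9 1 0 -1;0 0 0 0.8 1 0 -1;0 0 0 0 1 0 -1;0 0 0 0 1 0 -1;0 0 0 0 0.1 0 -1;0 0 0 0 0 1 -1;0 0 0 0 0 1 -1;0 0 0 0 0 1 -1;0 0 0 0 0 1 -1;0 0 0 0 0 0 -1"

```text
clock: 45.12
tool_pos: [0.5254, 0.2632, 0.162]
eef_rot: [0.108, -3.134, 0.004]
contact_force: [-0.8, 0.0, 0.7]
gripper_width: -0.0001
finger_force: 0.0
```

```bash
python3 -c "
from h import *
go(dep(D,(-.095,.127,.066)),D[2]+np.pi/2)"
```

```text
turn units wz 0.01 ; shift units x -0.11 y 0.07 z 2.60 j6 -1.18 tcp [0.5254 0.2632 0.162 ] yaw 1.639
```

move_arm --plan "0 0 0 -0.11 0.07 1 -1;0 0 0 0 0 1 -1;0 0 0 0 0 0.6 -1;0 0 0 0 0 0 -1;0 0 0 0 -0.5 0 -1;0 0 0 0 -0.5 0 -1;0 0 0 0 -0.5 0 -1;0 0 0 0 -0.5 0 -1;0 0 0 0 -0.5 0 -1;0 0 0 0 -0.5 0 -1;0 0 0 0 -0.5 0 -1;0 0 0 0 -0.5 0 -1"

```text
clock: 46.62
tool_pos: [0.539, 0.1468, 0.0866]
eef_rot: [0.109, -3.139, 0.0]
contact_force: [0.9, 2.1, 2.1]
gripper_width: 0.0005
finger_force: 1.1
```

```bash
python3 -c "
from h import *
go(dep(D,(-.095,-.042,.066)),D[2]+np.pi/2);print(state()['contact_force'])"
```

```text
turn units wz 0.01 ; shift units x 0.08 y -1.66 z 0.09 j6 -1.38 tcp [0.539  0.1468 0.0866] yaw 1.64
[0.88279292 2.14839451 2.07847196]
```

move_arm --plan "0 0 0 0.08 -0.4 0 -1;0 0 0 0 -0.4 0 -1;0 0 0 0 -0.4 0 -1;0 0 0 0 -0.25 0 -1;0 0 0 0 -0.1 0 -1;0 0 0 0 0 0 -1"

```text
clock: 47.38
tool_pos: [0.5398, 0.101, 0.0866]
eef_rot: [0.109, -3.14, 0.0]
contact_force: [-0.4, 0.2, -0.2]
gripper_width: 0.0
finger_force: 0.0
```

move_arm --plan "0 0 0 0 -0.07 0 -1;0 0 0 0 -0.07 0 -1;0 0 0 0 0 0 -1"

```text
clock: 47.75
tool_pos: [0.5402, 0.097, 0.0867]
eef_rot: [-0.109, 3.14, -0.0]
contact_force: [-0.1, 0.9, -0.5]
gripper_width: 0.0001
finger_force: 0.3
```

move_arm --plan "0 0 0 0 -0.07 0 -1;0 0 0 0 -0.07 0 -1;0 0 0 0 0 0 -1"

```text
clock: 48.12
tool_pos: [0.5404, 0.0938, 0.0867]
eef_rot: [-0.107, 3.14, 0.003]
contact_force: [-0.2, 9.4, -0.2]
gripper_width: 0.0005
finger_force: 4.4
```

The end stop is felt at 9 N. One firmer nudge, then retreat and check.

move_arm --plan "0 0 0 0 -0.06 0 -1;0 0 0 0 0 0 -1;0 0 0 0 0.5 0 -1;0 0 0 0 0 -1 -1;0 0 0 0 0 -1 -1;0 0 0 0 0 -1 -1;0 0 0 0 0 -1 -1;0 0 0 0 0 -1 -1;0 0 0 -1 0 -1 -1;0 0 0 -1 0 -1 -1;0 0 0 -1 0 0 -1;0 0 0 0 0 0 -1"

```text
clock: 49.62
tool_pos: [0.6306, 0.1122, 0.2965]
eef_rot: [-0.108, 3.139, -0.001]
contact_force: [0.1, -0.4, -0.4]
gripper_width: 0.0001
finger_force: 0.0
```

```bash
python3 - <<'E'
from h import *
print(state()["contact_force"].round(1))
f=viewer.grab_frame("wrist")
for j in (0,.01): print(j,[w2px(f,dep(D,np.array([a,b+j,.058]))).round(1).tolist() for a,b in ((-.197,.01),(-.197,-.135),(.008,.01),(.008,-.135))])
for d in viewer.landmark_of("wrist","cover_rib")[:1]: print(d["conf"],indep(D,px2w(f,d["xy"],.104)).round(4))
save(f,"w9.png",s=1)
E
```

```text
[ 0.1 -0.4 -0.4]
0 [[298.2, -46.9], [142.6, -46.8], [290.6, 167.5], [160.5, 167.5]]
0.01 [[308.9, -46.9], [153.3, -46.8], [299.5, 167.5], [169.5, 167.5]]
0.93 [-0.0951 -0.0596]
```

View pics/w9.png

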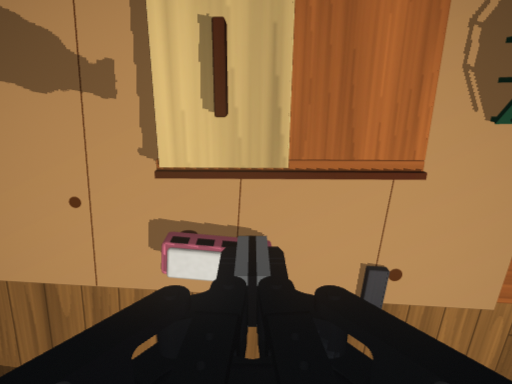

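The cover's far corners at (289,167) and (160,168) match the fully shut prediction, and the tool is clear. Handing in.

```bash
python3 -c "
from h import *
print(bot.job_done())"
```

```text
the job is handed in; nothing more can be done
None
```

I handed the job in at about 50 s of the 210 s. The final pictures showed the three tracks present (the fourth was absent) in a tight row against both stops, then the cover fully shut over them. I pushed only the tracks and the cover; no verdict was returned.

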